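# Lock a shoe last in the last cradle

### The arm

A 6-joint arm with a two-finger parallel gripper is mounted at the origin on the work surface. World frame = base frame: x ahead of the robot, y to its left, z up, the work surface at z = 0. Lengths are in m, angles in rad, forces in N, time in s.
With the tool pointing down it reaches from about 0.35 to 0.975 m from the base axis. Payload 4.9 kg.
Tool frame: the origin (TCP) lies on the centre line of the jaws, within the pads' length; the fingertips stand manip.tip_reach ahead of it and the grasp point (between the pads) is the TCP (manip.tip_reach is the distance from the TCP to the fingertips, in m); z points along the fingers, y is the line along which they close (so a half turn about z gives the same grasp; the last joint's range is limited). The gripper opens to 85 mm and grips with 20 to 120 N. Pads are 22 mm wide; open, the fingers measure 114 mm over their backs; the gripper's body (76 mm by 85 mm) begins 54 mm behind the grasp point. The pads swing forward as they close: fully open they stand 13 mm farther back than shut.
Start: joints at [1.095, 0.053, 1.613, -0, 1.476, -0.119], TCP at [0.218, 0.586, 0.25] pointing down, gripper open.
Joint ranges: [-3.01, 3.01], [-1.01, 2.22], [0.06, 2.58], [-1.02, 4.17], [0.09, 2.62], [-3.14, 3.14]. Speed limits (rad/s): [2.57, 2.57, 3.14, 3.14, 3.14, 3.14].

### API

Orientations are given as a unit quaternion [w, x, y, z].
In Python, from plant import manip gives the robot as it stands. The module is installed in compiled form; this text tells all that it offers.
- The arm moves only by the tool move_arm, never from a script. Its argument "rows" is a list of rows, each a list of 7 numbers: the shift along the tool's x, y, z in cm, then the turn, a rotation vector about the tool's x, y, z in degrees, then the opening, from -1 (shut) to 1 (fully open). In form: [[tx, ty, tz, ax, ay, az, jaw], ...]. A call has 1 to 20 rows; each row shifts and turns the commanded pose from where the row before left it, along the tool's axes as they then stand; what a row does not reach is not made up. A row lasts 1/12 s, in which the tool goes at most 41.7 mm and 7.16 degrees, less where a joint would pass 70% of its speed; a pose out of reach is approached as far as the arm can. A call is refused whole if a number of a shift passes 4.17 or a number of a turn 7.16, either way. A call with a gripper value outside its range is refused whole. The fingers move at their own pace and stop on an object; the grip force is fixed at half the most. Time passes only in rows, so rows that do not move let the fingers close. It gives the time, the measured TCP pose, the force, the opening and the grip force at its end, in the units of the state.
- manip.state(): the state, without advancing time (a new reading comes with each control period).
- manip.grab_frame(name): name is "side" or "top" or "wrist"; returns a dict with "img" (480x640x3 uint8, blue, green, red), "mtx" (3x3 intrinsics, pixels), "k1" (the pictures are not rectified: a ray, as slopes to the right and down, at radius r is drawn at 1 + k1 r^2 times it, then the intrinsics apply), "R" (3x3) and "t" (3): a world point X has camera coordinates R X + t. Camera axes: x right, y down, z forward; pixel columns grow to the right and rows downward; lengths in m; the calibration is good to about 2 mm. A picture is of the moment at which its call begins. There is no depth.
- manip.job_done(): hands the job in; it is judged then, once.
The state is a dict: "time": time; "joint_pos": joint angles; "joint_vel": joint speeds; "joint_efforts": joint torques, N m; "tool_pos": TCP position; "tool_rot": TCP orientation; "contact_force": force on the tool from outside, world axes, zero at the start; "ft_torque": the same for the moment, N m; "gripper_width": opening from 0.0 (shut) to 1.0 (fully open); "grasp_force": force on a finger pad.
Only numpy, scipy, OpenCV 4.12 (cv2) and the standard library are available. Lean on these libraries where they do the work, as an engineer would, in place of code of your own. Each camera call takes 0.05 s, during which the arm holds its last target. There are 200 camera calls.

### The job

Take the yellow shoe last out of the blue bin, set it down sole down on the bed of the green last cradle, heel to the heel stop and toe to the grey toe stop, and let go of it. Then lock it in for drilling: pull up the black knob of the toe stop's lock plunger, slide the toe stop one hole in towards the last and let the pin drop fully home in that next hole, and finish while still holding the knob with the pin home. Do not drop the last, and leave the grey last, the hammer and the glue tin where they are.

Things in the scene. Friction and masses are not known exactly. Their poses are not given: they have to be found in the camera images.
- bin: Open blue plastic bin, fixed, 245 x 225 x 50 mm high, 4 mm walls. Origin: centre of its underside; x along its 245 mm side, z up. The two lasts stand in it side by side, sole down, toes towards the bin's +x.
- yellow_last: The yellow plastic shoe last (solid child's foot form): 185 mm long, 64 mm wide at the ball, 48 mm at the heel, 80 mm high at its flat-topped ankle cone, toe end about 30 mm high, 0.2 to 0.45 kg. Origin: on the sole plane at mid length; x points to the toe, z up; heel end at x = -92.5 mm, toe end at x = +92.5 mm. Sole flat from x = -80 to +30 mm.
- last_grip (a point): Point to grip the yellow last: in the middle of its ankle cone, 66 mm above the sole plane and 30 mm towards the heel from its origin, 14 mm below the flat cone top. The cone is 32 to 35 mm thick across (along the last's y), with nearly upright sides, 70 mm long along x.
- last_toe (a point): Tip of the yellow last's toe, 17 mm above the sole plane.
- grey_last: A grey last of the same shape beside the yellow one in the bin, 86 mm centre to centre; same axes. To be left in place.
- cradle: The last cradle, fixed to the bench: green base plate 90 x 400 x 10 mm with a steel square-tube rail along its own y. Origin: centre of its underside; z up. Black rubber bed for the sole 60 mm wide, top at z = 46 mm, from y = -170 to -20 mm (the toe overhangs it). The last belongs on the middle line (x = 0), its x axis along the cradle's +y.
- heel_face (a point): Middle of the heel stop's rubber face, at y = -170, z = 66 mm in the cradle; it looks to cradle +y. Green plate behind it to z = 95 mm; side cheeks to z = 76 mm, reaching 25 mm out from the face and opening from 56 mm apart at the face to 70 mm.
- toe_stop (a joint): Slide of the grey toe stop along the rail, m. 0: at the start, pin in its hole; grows towards the heel stop (cradle -y). Holes every 0.025: the next is at 0.025. 2.5 N of friction, 1 mm of play. Between the rubber faces: 213 mm at 0, 188 mm at the next hole for the 185 mm last; the toe stop can push a last in its way back to the heel stop.
- stop_face (a point): Middle of the toe stop's rubber face (52 mm wide, z = 50 to 90 mm in the cradle), moves with the toe stop. The sleeve below it is 52 mm wide and 100 mm long, top at z = 46 mm; the toe plate's top is at z = 93 mm.
- plunger (a joint): Lock plunger, m. 0: pin fully home in its hole; grows as the knob is pulled up; pin clear of the hole from 0.010, end of travel 0.014. A spring pushes it down with 4 N (home) to 11 N (full pull). Between holes the pin rests on the rail at 0.010; its round nose drops into a hole from about 2 mm off.
- knob: Black round knob on the plunger, standing on the toe stop's sleeve 80 mm beyond its rubber face: 32 mm in diameter (10 to 26 mm above its underside), narrower below, 30 mm high. Origin: centre of its underside, 62 mm above the bench with the pin home; z up. It rises with the plunger and slides with the toe stop; open space around it.
- knob_grip (a point): Point to grip the knob: on its axis, 16 mm above its underside, 78 mm above the bench with the pin home; at x = 0, y = 123 mm in the cradle at the start.
- hammer: Hammer with a wooden handle lying on the bench beyond the cradle, about 0.26 m long. To be left alone.
- glue_tin: Red and white closed tin, 68 mm in diameter, 85 mm high, standing on the bench beyond the bin. To be left alone.
Not all that is in view belongs to the job. There is more than one size of the yellow_last; the job needs the largest.

How it is judged:
On the way, in this order (a step that is already met when the one before it is completed fails the run):
1. the yellow last is lifted out of the bin (z of yellow_last in the frame of bin above 0.055 m), for 0.1 s.
2. the yellow last stands on the cradle's bed, toe towards the toe stop, let go, the toe stop still in its first hole (x of yellow_last in the frame of cradle between -0.01 and 0.01 m and z of yellow_last in the frame of cradle between 0.041 and 0.051 m and angle between yellow_last's own z axis and vertical below 0.08 rad and angle between the x axis of yellow_last and the y axis of cradle, either way round below 0.15 rad and y of last_toe in the frame of cradle above -0.01 m and contact force between each of the arm, the fingers and yellow_last below 0.1 N and linear speed of yellow_last below 0.02 m/s and value of joint toe_stop below 0.004 m), for 0.2 s.
3. the plunger's pin is pulled clear of its hole with the last in the cradle (x of yellow_last in the frame of cradle between -0.01 and 0.01 m and z of yellow_last in the frame of cradle between 0.041 and 0.051 m and angle between yellow_last's own z axis and vertical below 0.08 rad and angle between the x axis of yellow_last and the y axis of cradle, either way round below 0.15 rad and y of last_toe in the frame of cradle above -0.01 m and value of joint plunger above 0.0085 m), for 0.1 s.
At the end, for the whole second after the job is handed in: toe stop at the next hole (25 mm, within 2.5), pin home (within 2 mm), fingers still on the knob with over 1 N; yellow last upright on the bed (within 10 mm of the middle line and 0.15 rad of the cradle's length, toe to the toe stop), at rest, untouched (x of yellow_last in the frame of cradle between -0.01 and 0.01 m and z of yellow_last in the frame of cradle between 0.041 and 0.051 m and angle between yellow_last's own z axis and vertical below 0.08 rad and angle between the x axis of yellow_last and the y axis of cradle, either way round below 0.15 rad and y of last_toe in the frame of cradle above -0.01 m and contact force between each of the arm, the fingers and yellow_last below 0.1 N and value of joint toe_stop between 0.0225 and 0.0275 m and value of joint plunger below 0.002 m and contact force between the fingers and knob above 1 N and linear speed of yellow_last below 0.02 m/s); the arm keeps its last pose, push and grip.
It fails at once if the yellow last is dropped or thrown: it falls free more than 20 mm above the cradle's bed (height (world z) of yellow_last above 0.066 m and contact force between the fingers and yellow_last below 0.01 N and linear speed of yellow_last above 0.25 m/s).
It fails at once if the grey last is moved more than 40 mm or knocked over (distance of grey_last from where it was at the start of the episode above 0.04 m or angle between grey_last's own z axis and vertical above 0.5 rad).
It fails at once if the hammer or the glue tin is moved more than 30 mm (distance of any of hammer, glue_tin from where it was at the start of the episode above 0.03 m).
It also fails if it takes over 45 s, if anything falls off the work surface, if the arm or the gripper's body presses on something with over 40 N, if the wrist force passes 120 N, or if a joint passes its speed limit or range.

## Working session

There is one attempt and no reset: what is moved stays moved. The work goes in short steps, Python scripts to look and compute and a tool call to move; the robot and the scene stay as the last step left them, time stands still between calls to the robot, and variables do not carry over. Pictures are saved under pics/ and viewed, at most 10 in all, crops included, and the job is handed in when it is done.

Besides the shell and the picture viewer there is one more tool, called after ">>>" as a command line: name --pt "numbers of a row" for each row, then --argument value for the rest. move_arm: Moves the arm, as the interface text tells. Its arguments: {"type":"object","properties":{"rows":{"type":"array","items":{"type":"array","items":{"type":"number"}}}},"required":["rows"]}

```bash
mkdir -p pics
cat > h.py <<'E'
import numpy as np, cv2
from plant import manip
from scipy.spatial.transform import Rotation as Ro
def grab(n,name=None):
    f=manip.grab_frame(n)
    if name: cv2.imwrite('pics/'+name,f['img'])
    return f
def ray(f,u,v):
    K=f['mtx'];d=np.array([(u-K[0,2])/K[0,0],(v-K[1,2])/K[1,1]]);p=d.copy()
    for _ in range(30): p=d/(1+f['k1']*(p@p))
    R=np.array(f['R']);c=-R.T@np.array(f['t']);return c,R.T@np.array([p[0],p[1],1])
def atz(f,u,v,z):
    c,r=ray(f,u,v);return c+r*(z-c[2])/r[2]
def proj(f,X):
    p=np.array(f['R'])@np.array(X)+np.array(f['t']);s=p[:2]/p[2];s=s*(1+f['k1']*(s@s));K=f['mtx']
    return np.array([K[0,0]*s[0]+K[0,2],K[1,1]*s[1]+K[1,2]])
def tool():
    s=manip.state();q=s['tool_rot'];return np.array(s['tool_pos']),Ro.from_quat([q[1],q[2],q[3],q[0]]).as_matrix()
E
python3 - <<'E'
from h import *
import pickle
F={n:grab(n,n+'0.png') for n in('top','side','wrist')}
pickle.dump(F,open('F0.pkl','wb'))
for n,f in F.items():
    R=np.array(f['R']);print(n,(-R.T@f['t']).round(3),R[2].round(2),f['k1'],f['mtx'][0,0])
p,R=tool();print(p,R.round(3),manip.tip_reach,manip.state())
E
```

```text
top [ 0.291 -0.069  1.545] [ 0.19 -0.01 -0.98] -0.1371364215782954 610.8026858679269
side [ 0.352 -0.898  0.793] [ 0.19  0.74 -0.64] -0.0649216322286511 561.8149548003807
wrist [0.14  0.615 0.373] [ 0.3  -0.11 -0.95] -0.05175789161930544 339.03748869823295
[0.21809053 0.58523553 0.24935946] [[-0.937  0.349 -0.001]
 [ 0.349  0.937 -0.001]
 [ 0.    -0.002 -1.   ]] 0.019 {'time': 0.15, 'joint_pos': array([ 1.09499583e+00,  5.32098836e-02,  1.61395026e+00,  3.15949183e-06,
        1.47601788e+00, -1.19005671e-01]), 'joint_vel': array([ 0.00056518, -0.00128527, -0.00373639, -0.00025479,  0.00379246,
        0.0007846 ]), 'joint_efforts': array([ 6.44574902e-04, -3.94238949e+01, -3.70723808e+01, -1.17627760e-04,
        4.61187898e-03, -2.51518298e-05]), 'tool_pos': array([0.21809053, 0.58523553, 0.24935946]), 'tool_rot': array([-2.33790838e-04,  1.77452742e-01,  9.84129004e-01, -7.57426797e-04]), 'contact_force': array([-0.13251274,  1.09309839,  0.41227734]), 'ft_torque': array([-0.02549411,  0.01184324, -0.00470379]), 'grasp_force': 0.0, 'gripper_width': 1.000043862115871}
```

View pics/top0.png

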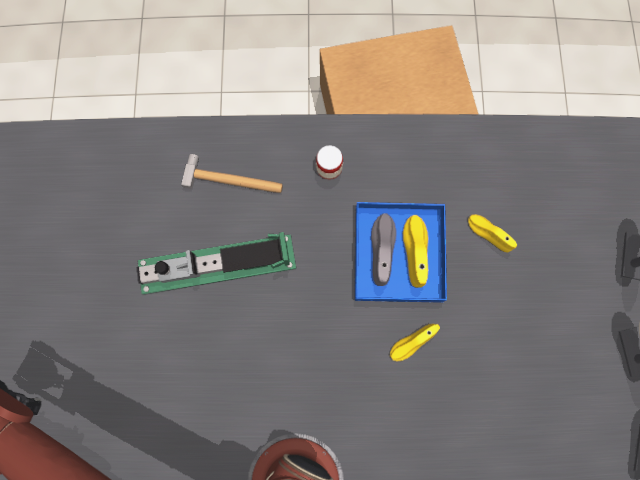

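View pics/side0.png

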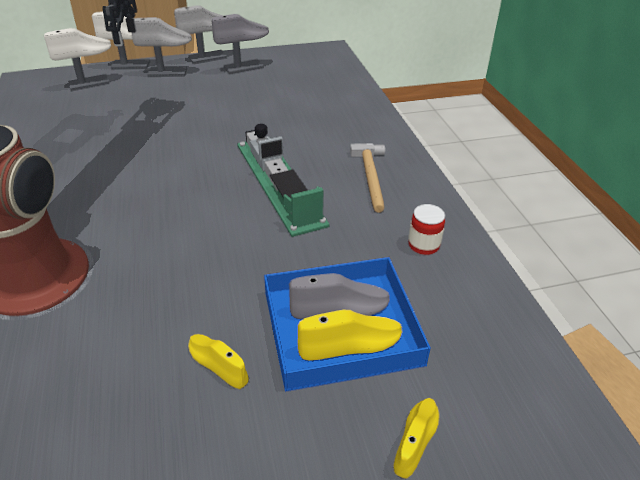

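Image up in the top view is world +x and left is world +y. Things that could be taken for the yellow last are:
- the yellow last in the bin, top (417,250)
- the small yellow last to the right, (492,232)
- the small yellow last near the base, (415,342)
- the grey last in the bin, (384,250)

The largest yellow one stands in the bin, so I choose (417,250) and check it in a close crop.

Run:
```python
from h import *
import pickle
F=pickle.load(open('F0.pkl','rb'));f=F['top'];im=f['img']
a=cv2.resize(im[228:298,130:303],None,fx=4.5,fy=4.5,interpolation=cv2.INTER_CUBIC)
b=cv2.resize(im[198:308,345:455],(275,275),interpolation=cv2.INTER_CUBIC)
s=F['side']['img'];c=cv2.resize(s[255:395,255:435],(354,275),interpolation=cv2.INTER_CUBIC)
o=np.zeros((595,790,3),np.uint8);o[:315,:778]=a[:315,:778];o[318:593,:275]=b;o[318:593,280:634]=c
cv2.imwrite('pics/c1.png',o)
# segmentation
hsv=cv2.cvtColor(im,cv2.COLOR_BGR2HSV)
y=cv2.inRange(hsv,(20,120,80),(35,255,255))
n,l,st,ce=cv2.connectedComponentsWithStats(y)
for i in range(1,n):
    if st[i,4]>50: print('yel',st[i],ce[i], cv2.minAreaRect(np.argwhere(l==i)[:,::-1].astype(np.float32)))
b=cv2.inRange(hsv,(105,120,60),(125,255,255));pts=np.argwhere(b)[:,::-1].astype(np.float32)
n,l,st,ce=cv2.connectedComponentsWithStats(b);i=1+st[1:,4].argmax();pts=np.argwhere(l==i)[:,::-1].astype(np.float32)
bp=cv2.boxPoints(cv2.minAreaRect(pts));print([atz(f,*p,0.05).round(4)for p in bp])
g=cv2.inRange(hsv,(60,90,30),(90,255,255));n,l,st,ce=cv2.connectedComponentsWithStats(g[:, :320]);
m=np.isin(l,[k for k in range(1,n) if st[k,4]>15 and st[k,1]>200]);pts=np.argwhere(m)[:,::-1].astype(np.float32)
bp=cv2.boxPoints(cv2.minAreaRect(pts));print(bp,[atz(f,*p,0.01).round(4)for p in bp])
```

```text
yel [ 403  215   25   72 1332] [416.07507508 249.31831832] ((415.0, 250.5), (71.0, 24.0), 90.0)
yel [468 214  49  39 866] [491.26212471 232.75057737] ((491.3288879394531, 232.97613525390625), (55.416812896728516, 18.025917053222656), 34.508522033691406)
yel [390 324  50  37 843] [412.50533808 342.32384342] ((414.6922607421875, 341.0384521484375), (19.137157440185547, 57.688819885253906), 56.3099365234375)
[array([ 0.4384, -0.1497,  0.05  ]), array([ 0.689 , -0.1542,  0.05  ]), array([ 0.6878, -0.3863,  0.05  ]), array([ 0.4357, -0.3746,  0.05  ])]
[[135.95847 256.42215]
 [289.05328 230.42493]
 [295.41556 267.8917 ]
 [142.32074 293.88892]] [array([0.5604, 0.4105, 0.01  ]), array([0.6254, 0.0145, 0.01  ]), array([ 0.5279, -0.0019,  0.01  ]), array([0.4633, 0.3893, 0.01  ])]
```

View pics/c1.png

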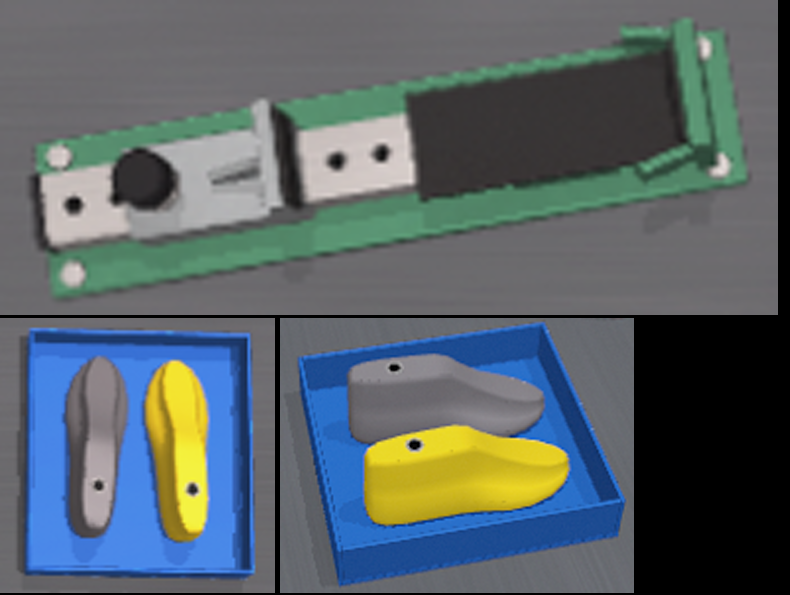

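The crop confirms the choice: the full-size yellow last stands next to the grey one, with its cone hole at crop (192,489). The crop also shows the cradle's plate corners. Next I compute their positions.

Run:
```python
from h import *
import pickle
from scipy.optimize import least_squares
F=pickle.load(open('F0.pkl','rb'));f=F['top']
A=lambda x,y:((x+.5)/4.5-.5+130,(y+.5)/4.5-.5+228)
B=lambda x,y:((x+.5)/2.5-.5+345,(y-318+.5)/2.5-.5+198)
# cradle pose from corners z=.01 and bed corners z=.046
obs=[((-.045,-.2,.01),A(747,182)),((.045,-.2,.01),A(720,30)),((-.045,.2,.01),A(55,298)),((.045,.2,.01),A(37,143)),
 ((.03,-.02,.046),A(408,95)),((-.03,-.02,.046),A(420,200))]
def W(q,P):
    c,s=np.cos(q[2]),np.sin(q[2]);return np.array([q[0]+c*P[0]-s*P[1],q[1]+s*P[0]+c*P[1],P[2]])
r=least_squares(lambda q:np.concatenate([proj(f,W(q,P))-np.array(o) for P,o in obs]),[.55,.2,.16])
q=r.x;print('cradle',q.round(4),np.degrees(q[2]),r.fun.round(1))
print('knobtop',W(q,(0,.123,.092)),'seen',atz(f,*A(146,178),.09))
hole=atz(f,*B(192,489),.084);toe=atz(f,*B(178,361),.025);heel=atz(f,*B(187,541),.05)
print('hole',hole,'toe',toe,'heel',heel, 'grey hole',atz(f,*B(98.5,485),.084),'greytoe',atz(f,*B(99,357),.025))
s=F['side'];C=lambda x,y:((x-280+.5)/1.9667-.5+255,(y-318+.5)/1.9643-.5+255)
print('side hole',atz(s,*C(415,445),.084),'grey',atz(s,*C(394,367),.084))
```

```text
cradle [0.5397 0.2013 0.16  ] 9.16686424803637 [ 0.4  0.1  0.8 -0.2 -0.4  0.  -0.3  0.2 -0.6 -0.1  0.  -0. ]
knobtop [0.52006386 0.32268558 0.092     ] seen [0.51942592 0.3191915  0.09      ]
hole [ 0.51816371 -0.31119913  0.084     ] toe [ 0.66050529 -0.31170694  0.025     ] heel [ 0.47150787 -0.30993261  0.05      ] grey hole [ 0.52295904 -0.22008863  0.084     ] greytoe [ 0.66522809 -0.23034349  0.025     ]
side hole [ 0.51809075 -0.3093427   0.084     ] grey [ 0.52264357 -0.21607927  0.084     ]
```

>>> move_arm --pt "0 0 0 0 0 4 1" --pt "0 0 0 0 0 7.1 1" --pt "0 0 0 0 0 7.1 1" --pt "0 0 0 0 0 7.1 1" --pt "0 0 0 0 0 7.1 1" --pt "0 0 0 0 0 7.1 1" --pt "0 0 0 0 0 7.1 1" --pt "0 0 0 0 0 7.1 1" --pt "0 0 0 0 0 7.1 1" --pt "0 0 0 0 0 7.1 1" --pt "0 0 0 0 0 7.1 1" --pt "0 0 0 0 0 7.1 1" --pt "0 0 0 0 0 7.1 1" --pt "0 0 0 0 0 7.1 1" --pt "0 0 0 0 0 7.1 1" --pt "0 0 0 0 0 7.1 1" --pt "0 0 0 0 0 7.1 1" --pt "0 0 0 0 0 7.1 1" --pt "0 0 0 0 0 7.1 1" --pt "0 0 0 0 0 7.1 1"

```text
time: 1.82
tool_pos: [0.2182, 0.5854, 0.2497]
tool_rot: [0.0, 0.984, 0.176, -0.0]
contact_force: [-0.5, -0.1, 0.3]
gripper_width: 0.997
grasp_force: 0.0
```

>>> move_arm --pt "0 0 0 0 0 7.1 1" --pt "0 0 0 0 0 7.1 1" --pt "0 0 0 0 0 6.6 1" --pt "0.6 1.6 0 0 0 0 1" --pt "1.2 3.3 0 0 0 0 1" --pt "1.2 3.3 0 0 0 0 1" --pt "1.2 3.3 0 0 0 0 1" --pt "1.2 3.3 0 0 0 0 1" --pt "1.2 3.3 0 0 0 0 1" --pt "1.2 3.3 0 0 0 0 1" --pt "1.2 3.3 0 0 0 0 1" --pt "1.2 3.3 0 0 0 0 1" --pt "1.2 3.3 0 0 0 0 1" --pt "1.2 3.3 0 0 0 0 1" --pt "1.2 3.3 0 0 0 0 1" --pt "1.2 3.3 0 0 0 0 1" --pt "1.2 3.3 0 0 0 0 1" --pt "1.2 3.3 0 0 0 0 1" --pt "1.2 3.3 0 0 0 0 1"

```text
time: 3.4
tool_pos: [0.403, 0.0725, 0.2502]
tool_rot: [-0.0, 1.0, -0.001, 0.0]
contact_force: [1.2, 0.4, 0.4]
gripper_width: 1.004
grasp_force: 0.0
```

>>> move_arm --pt "1.2 3.3 0 0 0 0 1" --pt "1.2 3.3 0 0 0 0 1" --pt "1.2 3.3 0 0 0 0 1" --pt "1.2 3.3 0 0 0 0 1" --pt "1.2 3.3 0 0 0 0 1" --pt "1.2 3.3 0 0 0 0 1" --pt "1.2 3.3 0.5 0 0 0 1" --pt "1.2 3.3 1 0 0 0 1" --pt "1.2 3.3 1 0 0 0 1" --pt "0.6 2 1 0 0 0 1" --pt "0.3 1 0.5 0 0 0 1" --pt "0 0 0 0 0 0 1" --pt "0 0 0 0 0 0 1"

```text
time: 4.48
tool_pos: [0.5188, -0.2525, 0.2098]
tool_rot: [-0.001, 1.0, -0.001, -0.001]
contact_force: [0.1, 0.4, -0.8]
gripper_width: 0.996
grasp_force: 0.0
```

Run:
```python
from h import *
import pickle
f=grab('wrist','w1.png');pickle.dump(f,open('w1.pkl','wb'))
p,R=tool();print(p,R.round(3),manip.state()['joint_pos'].round(2),proj(f,(.5365,-.31,.07)))
```

```text
[ 0.51907695 -0.25214904  0.21055483] [[ 1.    -0.002 -0.   ]
 [-0.002 -1.     0.001]
 [-0.    -0.001 -1.   ]] [-0.58 -0.03  1.77  0.    1.41  0.99] [394.80893688 203.36491486]
```

View pics/w1.png

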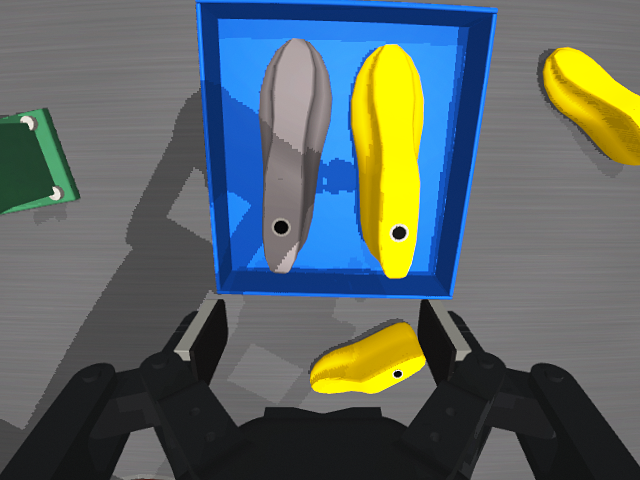

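The wrist view shows the yellow last's cone with its hole at (399,233), heel edge about (398,277) and toe tip about (390,46). The grey last is to its left.

Run:
```python
from h import *
import pickle
f=pickle.load(open('w1.pkl','rb'))
for n,u,v,z in[('hole',399,233,.084),('heeltop',398,277,.075),('coneL@hole',376,233,.07),('coneR',419,233,.07),('coneL mid',370,200,.07),('coneR mid',417,200,.07),('toe',390,46,.02),('ballL',352,112,.025),('ballR',424,112,.025)]:
    print(n,atz(f,u,v,z).round(4))
# yaw: bin walls
for p in [(197,2),(496,10),(453,298),(219,296)]: print(atz(f,*p,.05).round(4))
```

```text
hole [ 0.5163 -0.3118  0.084 ]
heeltop [ 0.4738 -0.3159  0.075 ]
coneL@hole [ 0.5115 -0.2961  0.07  ]
coneR [ 0.5114 -0.3317  0.07  ]
coneL mid [ 0.5393 -0.29    0.07  ]
coneR mid [ 0.5393 -0.3276  0.07  ]
toe [ 0.6592 -0.3088  0.02  ]
ballL [ 0.6063 -0.2778  0.025 ]
ballR [ 0.6066 -0.3401  0.025 ]
[ 0.6847 -0.1602  0.05  ]
[ 0.6798 -0.3816  0.05  ]
[ 0.4387 -0.3766  0.05  ]
[ 0.4415 -0.1535  0.05  ]
```

>>> move_arm --pt "0.6 2 0 0 0 -1 1" --pt "0.6 2 0.5 0 0 -1 1" --pt "0.6 1.85 1.5 0 0 0 1" --pt "0 0 2 0 0 0 1" --pt "0 0 2 0 0 0 1" --pt "0 0 2 0 0 0 1" --pt "0 0 2 0 0 0 1" --pt "0 0 2 0 0 0 1" --pt "0 0 1.3 0 0 0 1" --pt "0 0 0.7 0 0 0 1" --pt "0 0 0 0 0 0 1" --pt "0 0 0 0 0 0 1"

```text
time: 5.53
tool_pos: [0.5385, -0.3111, 0.0712]
tool_rot: [0.0, 1.0, 0.017, 0.0]
contact_force: [-0.3, -0.1, 0.6]
gripper_width: 1.0
grasp_force: 0.0
```

>>> move_arm --pt "0 0 0 0 0 0 -1" --pt "0 0 0 0 0 0 -1" --pt "0 0 0 0 0 0 -1" --pt "0 0 0 0 0 0 -1" --pt "0 0 0 0 0 0 -1" --pt "0 0 0 0 0 0 -1" --pt "0 0 0 0 0 0 -1" --pt "0 0 0 0 0 0 -1" --pt "0 0 0 0 0 0 -1" --pt "0 0 0 0 0 0 -1"

```text
time: 6.37
tool_pos: [0.5386, -0.3119, 0.0714]
tool_rot: [0.001, 1.0, 0.016, 0.001]
contact_force: [-0.5, 0.0, 6.0]
gripper_width: 0.373
grasp_force: 61.2
```

>>> move_arm --pt "0 0 -0.5 0 0 0 -1" --pt "0 0 -1 0 0 0 -1" --pt "0 0 -1.5 0 0 0 -1" --pt "0 0 -2 0 0 0 -1" --pt "0 0 -2 0 0 0 -1" --pt "0 0 -2 0 0 0 -1" --pt "0 0 -2 0 0 0 -1" --pt "0 0 -2 0 0 0 -1" --pt "0 0 -1 0 0 0 -1" --pt "0 0 0 0 0 0 -1" --pt "0 0 0 0 0 0 -1"

```text
time: 7.28
tool_pos: [0.5379, -0.3113, 0.2101]
tool_rot: [0.0, 1.0, 0.016, -0.0]
contact_force: [-1.0, -0.2, -3.1]
gripper_width: 0.379
grasp_force: 60.2
```

Run:
```python
from h import *
import pickle
f=grab('wrist');s=grab('side');pickle.dump((f,s),open('w2.pkl','wb'))
p,R=tool();print(p,R.round(3),manip.state()['joint_pos'].round(2),manip.state()['grasp_force'])
print('proj tcp',proj(f,p),proj(s,p))
u,v=proj(s,p).astype(int)
c=s['img'][max(0,v-110):v+130,u-160:u+160]
o=np.hstack([cv2.resize(f['img'],(400,300)),cv2.resize(c,(400,300))]);cv2.imwrite('pics/w2.png',o);print(c.shape,u,v)
```

```text
[ 0.53718501 -0.31071918  0.20817097] [[ 0.999  0.032 -0.003]
 [ 0.032 -0.999  0.002]
 [-0.003 -0.002 -1.   ]] [-0.64  0.07  1.66 -0.    1.41  0.89] 60.15825956337039
proj tcp [321.69200771 322.51667854] [337.48135136 263.48426821]
(240, 320, 3) 337 263
```

View pics/w2.png

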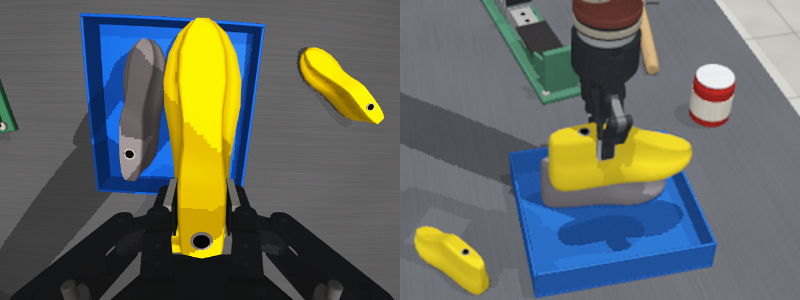

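The last is lifted clear and held by its cone, with the toe ahead and roughly level. In the full images the hole is at wrist (323,386) and the toe at wrist (326,29). I now fit its pose in the hand.

Run:
```python
from h import *
import pickle
from scipy.optimize import least_squares
f,s=pickle.load(open('w2.pkl','rb'))
p=np.array([.5372,-.3107,.2082]);yaw0=np.arctan2(.032,.999)
# params: dx,dy,dz of origin wrt nominal, pitch(toe down +), yaw
def X(q,P):
    R=Ro.from_euler('zy',[yaw0+q[4],q[3]]).as_matrix()
    Rt=Ro.from_euler('z',yaw0).as_matrix()
    return p+Rt@np.array(q[:3])+R@(np.array(P)-np.array([-.03,0,.066]))
obs=[(f,(-.050,0,.080),(323,386)),(f,(.0925,0,.017),(326,29)),(s,(-.050,0,.080),(325,257.8)),(s,(.0925,0,.017),(409.8,274))]
r=least_squares(lambda q:np.r_[np.concatenate([proj(c,X(q,P))-np.array(o) for c,P,o in obs]),np.array(q[:3])/.004],np.zeros(5))
print(r.x[:3].round(4),np.degrees(r.x[3:]).round(1),r.fun.round(1))
# sole edge in side view: bottom yellow pixels per column
hsv=cv2.cvtColor(s['img'],cv2.COLOR_BGR2HSV);y=cv2.inRange(hsv,(18,110,60),(38,255,255))
n,l,st,ce=cv2.connectedComponentsWithStats(y[:, 285:430][150:320]);i=1+st[1:,4].argmax();m=l==i
print('yellow',[(285+c,150+np.where(m[:,c])[0].max()) for c in range(8,140,8) if m[:,c].any()])
for pit in(-3,0,3):
  q=r.x.copy();q[3]=np.radians(pit)
  print(pit,[proj(s,X(q,P)).round(0) for P in((-.08,-.024,0),(0,-.026,0),(.03,-.03,0))])
```

```text
[ 0.0008 -0.0008  0.0024] [ 0.7 -0.6] [-0.1 -0.3  0.4  0.5  0.7  0.1 -0.3 -1.7  0.2 -0.2  0.6]
yellow [(301, np.int64(303)), (309, np.int64(305)), (317, np.int64(304)), (325, np.int64(303)), (333, np.int64(302)), (341, np.int64(300)), (349, np.int64(299)), (357, np.int64(298)), (365, np.int64(298)), (373, np.int64(297)), (381, np.int64(297)), (389, np.int64(295)), (397, np.int64(291)), (405, np.int64(285))]
-3 [array([312., 311.]), array([362., 300.]), array([381., 298.])]
0 [array([310., 310.]), array([360., 301.]), array([379., 299.])]
3 [array([308., 309.]), array([358., 302.]), array([377., 301.])]
```

>>> move_arm --pt "0.1 -1 0 0 0 0 -1" --pt "0.2 -2 0 0 0 0 -1" --pt "0.2 -2.6 0 0 0 0 -1" --pt "0.2 -2.6 0 0 0 0 -1" --pt "0.2 -2.6 0 0 0 0 -1" --pt "0.2 -2.6 0 0 0 0 -1" --pt "0.2 -2.6 0 0 0 0 -1" --pt "0.2 -2.6 0 0 0 0 -1" --pt "0.2 -2.6 0 0 0 0 -1" --pt "0.2 -2.6 0 0 0 0 -1" --pt "0.2 -2.6 0 0 0 0 -1" --pt "0.2 -2.6 0 0 0 0 -1" --pt "0.2 -2.6 0 0 0 0 -1" --pt "0.2 -2.6 0 0 0 0 -1" --pt "0.2 -2.6 0 0 0 0 -1" --pt "0.1 -2.6 0 0 0 0 -1" --pt "0.1 -1.6 0 0 0 0 -1" --pt "0.1 -0.6 0 0 0 0 -1"

```text
time: 8.88
tool_pos: [0.5553, 0.1082, 0.2088]
tool_rot: [-0.0, 1.0, 0.018, -0.001]
contact_force: [-1.3, -1.5, -3.0]
gripper_width: 0.376
grasp_force: 60.2
```

>>> move_arm --pt "0 0 0 0 0 -2.5 -1" --pt "0 0 0 0 0 -5.3 -1" --pt "0 0 0 0 0 -5.3 -1" --pt "0 0 0 0 0 -5.3 -1" --pt "0 0 0 0 0 -5.3 -1" --pt "0 0 0 0 0 -5.3 -1" --pt "0 0 0 0 0 -5.3 -1" --pt "0 0 0 0 0 -5.3 -1" --pt "0 0 0 0 0 -5.3 -1" --pt "0 0 0 0 0 -5.3 -1" --pt "0 0 0 0 0 -5.3 -1" --pt "0 0 0 0 0 -5.3 -1" --pt "0 0 0 0 0 -5.3 -1" --pt "0 0 0 0 0 -5.3 -1" --pt "0 0 0 0 0 -5.3 -1" --pt "0 0 0 0 0 -5.3 -1" --pt "0 0 0 0 0 -5.3 -1" --pt "0 0 0 0 0 -5.3 -1" --pt "0 0 0 0 0 -5.3 -1" --pt "0 0 0 0 0 0 -1"

```text
time: 10.55
tool_pos: [0.556, 0.105, 0.2093]
tool_rot: [-0.001, 0.644, 0.765, -0.001]
contact_force: [0.7, 0.4, -1.9]
gripper_width: 0.376
grasp_force: 60.2
```

Run:
```python
from h import *
import pickle
g=pickle.load(open('w1.pkl','rb'))
q=(.5397,.2013,.16)
def W(P):
    c,s=np.cos(q[2]),np.sin(q[2]);return np.array([q[0]+c*P[0]-s*P[1],q[1]+s*P[0]+c*P[1],P[2]])
print('w1 corners pred',proj(g,W((.045,-.2,.01))),proj(g,W((-.045,-.2,.01))),'seen 46,109 78,200',atz(g,46,109,.01),atz(g,78,200,.01),W((.045,-.2,.01)),W((-.045,-.2,.01)))
f=grab('wrist');s=grab('top');d=grab('side');pickle.dump((f,s,d),open('w3.pkl','wb'))
p,R=tool();print(p,R.round(3),manip.state()['joint_pos'].round(2))
t=np.array([.5553,.1046,.112]);print('delta in tool cm',(R.T@(t-p)*100).round(2))
o=np.zeros((480,800,3),np.uint8);o[:300,:400]=cv2.resize(f['img'],(400,300))
o[:300,400:]=cv2.resize(d['img'][80:260,190:430],(400,300));o[300:,:400]=cv2.resize(s['img'][220:310,130:330],(400,180));cv2.imwrite('pics/w3.png',o)
```

```text
w1 corners pred [ 40.59035769 106.96085681] [ 74.98855676 199.41034108] seen 46,109 78,200 [0.61397635 0.00600163 0.01      ] [ 0.5264986  -0.00638659  0.01      ] [0.61598887 0.01102386 0.01      ] [ 0.52713841 -0.00331478  0.01      ]
[0.55624001 0.10522466 0.20971766] [[-0.167  0.986 -0.001]
 [ 0.986  0.167 -0.   ]
 [-0.    -0.001 -1.   ]] [ 0.06 -0.06  1.79 -0.    1.41 -0.11]
delta in tool cm [-0.05 -0.09  9.77]
```

View pics/w3.png

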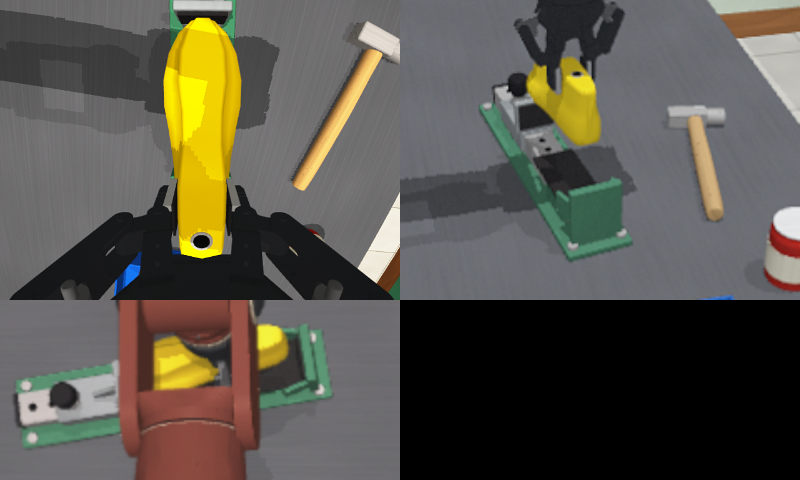

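Wrist view: the last points along the cradle, with the toe plate ahead at (200,5). Side view: it hovers over the black bed. Now lowering.

>>> move_arm --pt "0 -0.1 0.5 0 0 0 -1" --pt "0 -0.1 1.2 0 0 0 -1" --pt "0 0 1.5 0 0 0 -1" --pt "0 0 1.5 0 0 0 -1" --pt "0 0 1.5 0 0 0 -1" --pt "0 0 1.2 0 0 0 -1" --pt "0 0 0.8 0 0 0 -1" --pt "0 0 0.4 0 0 0 -1" --pt "0 0 0.2 0 0 0 -1" --pt "0 0 0 0 0 0 -1" --pt "0 0 0 0 0 0 -1"

```text
time: 11.62
tool_pos: [0.5552, 0.1052, 0.1231]
tool_rot: [0.001, 0.644, 0.765, 0.0]
contact_force: [0.3, -0.3, -1.7]
gripper_width: 0.372
grasp_force: 60.2
```

>>> move_arm --pt "0 0 0.1 0 0 0 -1" --pt "0 0 0.1 0 0 0 -1" --pt "0 0 0.1 0 0 0 -1" --pt "0 0 0 0 0 0 -1"

```text
time: 11.95
tool_pos: [0.5546, 0.1051, 0.1193]
tool_rot: [0.0, 0.644, 0.765, 0.0]
contact_force: [-0.5, -0.6, -2.5]
gripper_width: 0.378
grasp_force: 60.2
```

Run:
```python
from h import *
d=grab('side');s=grab('top');p,R=tool();print(p,R.round(3),manip.state()['contact_force'])
o=np.zeros((420,800,3),np.uint8);o[:]=0
o[:,:]=cv2.resize(d['img'][90:250,190:495],(800,420),interpolation=cv2.INTER_CUBIC)
cv2.imwrite('pics/w4.png',o)
```

```text
[0.55454081 0.10513938 0.1193142 ] [[-0.169  0.986  0.   ]
 [ 0.986  0.169 -0.   ]
 [-0.     0.    -1.   ]] [-0.32955203  0.48565168 -1.87788623]
```

View pics/w4.png

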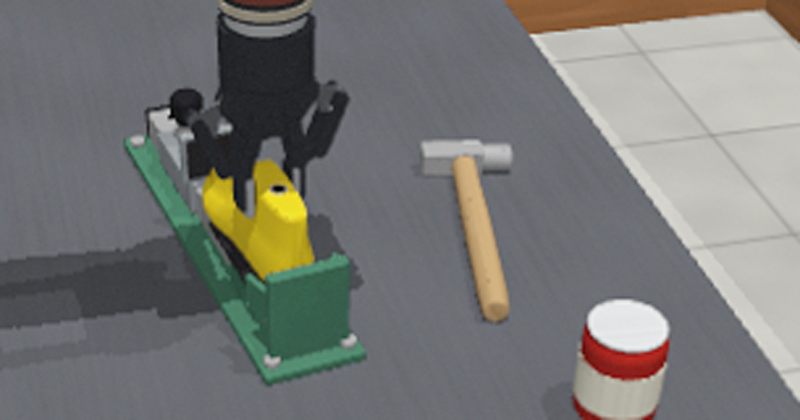

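The last is centred behind the heel plate and still a few millimetres above the bed. I lower it until it touches.

>>> move_arm --pt "0 0 0.15 0 0 0 -1" --pt "0 0 0.15 0 0 0 -1" --pt "0 0 0.1 0 0 0 -1" --pt "0 0 0 0 0 0 -1"

```text
time: 12.38
tool_pos: [0.5543, 0.1051, 0.1148]
tool_rot: [-0.0, 0.644, 0.765, -0.0]
contact_force: [0.1, 0.5, -2.5]
gripper_width: 0.378
grasp_force: 60.2
```

>>> move_arm --pt "0 0 0.1 0 0 0 -1" --pt "0 0 0.1 0 0 0 -1" --pt "0 0 0 0 0 0 -1"

```text
time: 12.63
tool_pos: [0.5547, 0.1051, 0.1135]
tool_rot: [0.0, 0.644, 0.765, 0.0]
contact_force: [-1.1, 0.1, -1.5]
gripper_width: 0.375
grasp_force: 60.3
```

>>> move_arm --pt "0 0 0.1 0 0 0 -1" --pt "0 0 0.1 0 0 0 -1" --pt "0 0 0 0 0 0 -1"

```text
time: 12.88
tool_pos: [0.555, 0.1052, 0.1134]
tool_rot: [0.0, 0.644, 0.765, -0.0]
contact_force: [-6.0, -0.8, 8.2]
gripper_width: 0.378
grasp_force: 61.6
```

>>> move_arm --pt "0 0 -0.1 0 0 0 -1" --pt "0 0 0 0 0 0 0.2" --pt "0 0 0 0 0 0 0.5" --pt "0 0 0 0 0 0 1" --pt "0 0 0 0 0 0 1" --pt "0 0 0 0 0 0 1" --pt "0 0 0 0 0 0 1" --pt "0 0 0 0 0 0 1" --pt "0 0 -1 0 0 0 1" --pt "0 0 -2 0 0 0 1" --pt "0 0 -3 0 0 0 1" --pt "0 0 -3 0 0 0 1" --pt "0 0 -1 0 0 0 1" --pt "0 0 0 0 0 0 1"

```text
time: 14.05
tool_pos: [0.5569, 0.1053, 0.2173]
tool_rot: [0.003, 0.644, 0.765, 0.003]
contact_force: [1.0, -0.3, 0.1]
gripper_width: 1.001
grasp_force: 0.0
```

Run:
```python
from h import *
import pickle
f=grab('wrist');d=grab('side');pickle.dump((f,d),open('w5.pkl','wb'))
p,R=tool();print(p,R.round(3),manip.state()['time'])
o=np.zeros((600,800,3),np.uint8);o[:]=cv2.resize(f['img'],(800,600));o[330:,:330]=cv2.resize(d['img'][110:235,225:378],(330,270),interpolation=cv2.INTER_CUBIC)
cv2.imwrite('pics/w5.png',o)
```

```text
[0.55441302 0.10511696 0.21208398] [[-0.17   0.986  0.   ]
 [ 0.986  0.17   0.   ]
 [ 0.     0.    -1.   ]] 14.15
```

View pics/w5.png

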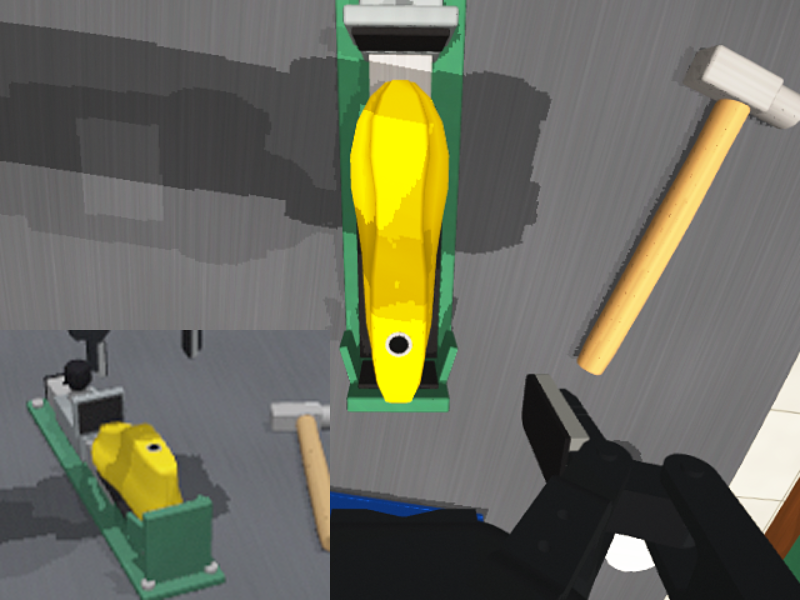

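The last stands centred on the bed, with the cheeks on both sides of the heel and a gap to the toe stop. Cradle mid column is about 400 and the last's is about 400. Next I move towards the knob and look at it from close up.

>>> move_arm --pt "1 0 0 0 0 0 1" --pt "2.5 0 0 0 0 0 1" --pt "3 0 0 0 0 0 1" --pt "3 0 0 0 0 0 1" --pt "2.5 0 0 0 0 0 1" --pt "1 0 0 0 0 0 1" --pt "0 0 0 0 0 0 1" --pt "0 0 0 0 0 0 1"

```text
time: 14.82
tool_pos: [0.5317, 0.2332, 0.2107]
tool_rot: [-0.0, 0.644, 0.765, -0.001]
contact_force: [0.5, -0.4, -1.0]
gripper_width: 1.003
grasp_force: 0.0
```

Run:
```python
from h import *
import pickle
f=grab('wrist');pickle.dump(f,open('w6.pkl','wb'))
p,R=tool();print(p,R.round(3))
X=(.520,.3215,.092);u,v=proj(f,X);print(u,v,proj(f,(.52,.3215,.062)))
x0=int(u)-120;y0=int(v)-90;print(x0,y0)
cv2.imwrite('pics/w6.png',cv2.resize(f['img'][max(y0,0):y0+180,x0:x0+240],None,fx=3.3,fy=3.3,interpolation=cv2.INTER_CUBIC))
```

```text
[0.53212913 0.23266195 0.21108197] [[-0.169  0.986 -0.002]
 [ 0.986  0.169 -0.001]
 [-0.001 -0.002 -1.   ]]
328.4414358417318 109.52988074115747 [327.91000597 110.42105383]
208 19
```

View pics/w6.png

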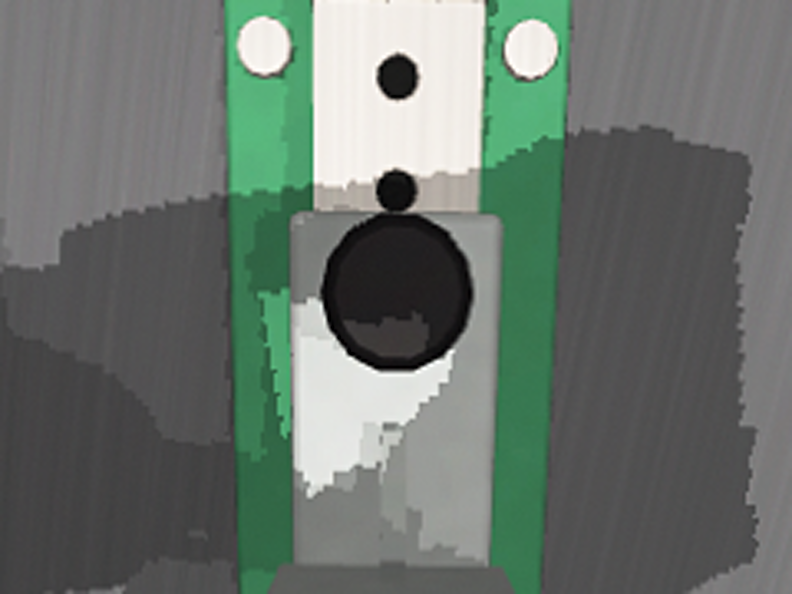

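The knob is centred at wrist (328,107), within about 1 mm of the prediction. Going down on it.

>>> move_arm --pt "1.1 0.1 0 0 0 0 1" --pt "2 0.1 0 0 0 0 1" --pt "2 0.1 0 0 0 0 1" --pt "2 0 0 0 0 0 1" --pt "1.5 0 0.5 0 0 0 1" --pt "0.5 0 1.5 0 0 0 1" --pt "0 0 2 0 0 0 1" --pt "0 0 2 0 0 0 1" --pt "0 0 2 0 0 0 1" --pt "0 0 2 0 0 0 1" --pt "0 0 1.5 0 0 0 1" --pt "0 0 1 0 0 0 1" --pt "0 0 0.7 0 0 0 1" --pt "0 0 0 0 0 0 1" --pt "0 0 0 0 0 0 1"

```text
time: 16.12
tool_pos: [0.5204, 0.3234, 0.0806]
tool_rot: [0.0, 0.645, 0.765, 0.0]
contact_force: [-0.3, 0.1, 0.4]
gripper_width: 0.997
grasp_force: 0.0
```

>>> move_arm --pt "0 0 0 0 0 0 -1" --pt "0 0 0 0 0 0 -1" --pt "0 0 0 0 0 0 -1" --pt "0 0 0 0 0 0 -1" --pt "0 0 0 0 0 0 -1" --pt "0 0 0 0 0 0 -1" --pt "0 0 0 0 0 0 -1" --pt "0 0 0 0 0 0 -1" --pt "0 0 0 0 0 0 -1" --pt "0 0 0 0 0 0 -1"

```text
time: 16.95
tool_pos: [0.5199, 0.3236, 0.0813]
tool_rot: [-0.0, 0.644, 0.765, -0.0]
contact_force: [-4.8, -1.5, 5.6]
gripper_width: 0.349
grasp_force: 59.1
```

>>> move_arm --pt "0 0 -0.2 0 0 0 -1" --pt "0 0 -0.3 0 0 0 -1" --pt "0 0 -0.3 0 0 0 -1" --pt "0 0 -0.3 0 0 0 -1" --pt "0 0 -0.1 0 0 0 -1" --pt "0 0 0 0 0 0 -1" --pt "0 0 0 0 0 0 -1"

```text
time: 17.53
tool_pos: [0.5197, 0.3234, 0.0915]
tool_rot: [-0.0, 0.644, 0.765, -0.0]
contact_force: [2.6, 2.9, -10.5]
gripper_width: 0.348
grasp_force: 60.0
```

>>> move_arm --pt "0 0 -0.2 0 0 0 -1" --pt "0 0 0 0 0 0 -1" --pt "0 0 0 0 0 0 -1" --pt "0 0 0 0 0 0 -1"

```text
time: 17.87
tool_pos: [0.5198, 0.3233, 0.0939]
tool_rot: [-0.0, 0.644, 0.765, -0.0]
contact_force: [2.2, 2.3, -10.8]
gripper_width: 0.349
grasp_force: 60.0
```

>>> move_arm --pt "-0.2 0 0 0 0 0 -1" --pt "-0.3 0 0 0 0 0 -1" --pt "-0.3 0 0 0 0 0 -1" --pt "-0.3 0 0 0 0 0 -1" --pt "-0.3 0 0 0 0 0 -1" --pt "-0.3 0 0 0 0 0 -1" --pt "-0.3 0 0 0 0 0 -1" --pt "-0.2 0 0 0 0 0 -1" --pt "0 0 0 0 0 0 -1" --pt "0 0 0 0 0 0 -1" --pt "0 0 0 0 0 0 -1"

```text
time: 18.78
tool_pos: [0.5234, 0.3012, 0.094]
tool_rot: [0.0, 0.644, 0.765, -0.001]
contact_force: [-1.4, -0.1, -10.6]
gripper_width: 0.35
grasp_force: 60.1
```

>>> move_arm --pt "-0.15 0 0 0 0 0 -1" --pt "-0.1 0 0 0 0 0 -1" --pt "0 0 0 0 0 0 -1" --pt "0 0 0 0 0 0 -1"

```text
time: 19.12
tool_pos: [0.5238, 0.2994, 0.0941]
tool_rot: [-0.0, 0.644, 0.765, -0.0]
contact_force: [-3.6, 3.7, -10.1]
gripper_width: 0.352
grasp_force: 60.1
```

>>> move_arm --pt "0 0 0.15 0 0 0 -1" --pt "0 0 0.15 0 0 0 -1" --pt "0 0 0.15 0 0 0 -1" --pt "0 0 0 0 0 0 -1" --pt "0 0 0 0 0 0 -1"

```text
time: 19.53
tool_pos: [0.5238, 0.2994, 0.0897]
tool_rot: [-0.0, 0.644, 0.765, -0.0]
contact_force: [-4.4, 2.3, -8.2]
gripper_width: 0.354
grasp_force: 60.4
```

The plunger has dropped below 10 mm and only spring load shows, so the pin is entering the hole. I keep lowering it.

>>> move_arm --pt "0 0 0.2 0 0 0 -1" --pt "0 0 0.2 0 0 0 -1" --pt "0 0 0.2 0 0 0 -1" --pt "0 0 0.2 0 0 0 -1" --pt "0 0 0 0 0 0 -1" --pt "0 0 0 0 0 0 -1"

```text
time: 20.03
tool_pos: [0.5239, 0.2994, 0.0824]
tool_rot: [-0.0, 0.644, 0.765, -0.001]
contact_force: [-7.4, 2.0, -5.6]
gripper_width: 0.352
grasp_force: 60.7
```

>>> move_arm --pt "0 0 0.15 0 0 0 -1" --pt "0 0 0.15 0 0 0 -1" --pt "0 0 0 0 0 0 -1" --pt "0 0 0 0 0 0 -1"

```text
time: 20.37
tool_pos: [0.524, 0.2994, 0.0813]
tool_rot: [-0.001, 0.644, 0.765, -0.001]
contact_force: [-10.9, 0.5, 3.5]
gripper_width: 0.351
grasp_force: 61.6
```

Run:
```python
from h import *
d=grab('side');t=grab('top');st=manip.state();print(tool()[0],st['contact_force'],st['grasp_force'],st['time'])
o=np.hstack([cv2.resize(d['img'][105:235,220:350],(400,400),interpolation=cv2.INTER_CUBIC),cv2.resize(t['img'][200:330,170:300],(400,400),interpolation=cv2.INTER_CUBIC)])
cv2.imwrite('pics/w7.png',o)
```

```text
[0.52400321 0.29944287 0.08137395] [-10.6885679   -0.43344226   3.83500688] 61.61572337150574 20.4667
```

View pics/w7.png

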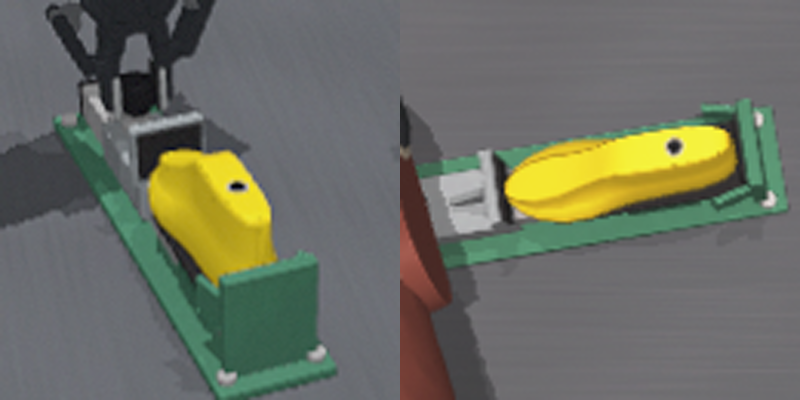

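The pin is back at its home height (0.0813, with the force now pushing up). The last stands upright between the stops, its toe against the grey plate. I check its yaw and centring, then hand in.

Run:
```python
from h import *
import pickle
f=pickle.load(open('F0.pkl','rb'))['top']
a=atz(f,259.0,247.8,.126);b=atz(f,205.1,260.1,.063);d=b-a
c,s=np.cos(.16),np.sin(.16)
for X in(a,b):
    e=X[:2]-np.array([.5397,.2013]);print('cradle xy',(c*e[0]+s*e[1]).round(4),(-s*e[0]+c*e[1]).round(4))
print('yaw off',np.arctan2(d[1],d[0])-np.pi/2-.16)
print(manip.job_done())
```

```text
cradle xy -0.0007 -0.1236
cradle xy 0.0038 0.0174
yaw off -0.03227966468498619
the job is handed in; nothing more can be done
None
```

The job is handed in: the yellow last stands centred in the cradle, about 0.03 rad off its length, and the toe stop is about 25 mm in at the next hole. By force and height readings the pin is home, and the gripper still holds the knob; no verdict came back.

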